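True up the swing fence of a squaring board with an L-square and hold it

TASK

The swing fence of the squaring board has slipped inward: pick up the L-square by its wooden grip, lay it flat on the board and press it fully home into the corner, one leg flush along the rear fence, the other against the heel, so that it pushes the swing fence out square. Move the fence only with the square, not the fingers, and leave the other things alone. Finish still gripping the square and pressing it against both sides; do not let go.

Things in the scene. Friction and masses are not known exactly. Their poses are not given: they have to be found in the camera images.
- board: Fixed grey laminate plate, slippery, 186 x 176 x 8 mm on 3 mm feet on the table, carrying 12 mm high wooden fences (tops 23 mm above the table). Origin: inner corner of the fences, at the plate's underside; z up, x away from the robot at yaw 0, y left. Rear fence's inner face is x = 0, heel's is y = 0; work area x < 0, y < 0. Plate spans x -158..+28, y -147..+29 mm.
- rear_fence: Fixed wooden fence at the far side of the board, 18 mm thick, 12 mm high. Same axes as the board; origin at the inner corner on top of the plate. Inner face x = 0, from y = -128 to +18 mm.
- heel: Fixed short wooden block at the left of the corner, that carries the swing fence. Same axes and origin as the rear fence. Inner face y = 0, from x = -26 to 0 mm. The square stops against it.
- swing_fence (a joint): Swing fence angle. Wooden bar 18 mm thick, 12 high, 130 long, from its pivot at board (-36, +9) mm towards board -x; brass pivot head and pin stand 7 mm above it. 0 = square to the rear fence, inner face in line with the heel's; positive = free end turned inward (board -y); starts 0.08 to 0.22, range -0.12..0.35 rad; no spring, stays where left, friction about 0.12 N m.
- square: Loose L-square, 8 mm aluminium, about 0.18 kg, flat. Origin: outer corner, underside; z up. One leg along its -y (115 x 28 mm, outer face x = 0), one along -x (128 x 24 mm, outer face y = 0). Home in the corner, its origin and axes match the board's, 8 mm up. On the -y leg stands a dark wooden grip, 18 mm wide (x -23..-5), 76 long (y -90..-14), top 40 mm above the underside.
- square_grip (a point): Point in the wooden grip of the square, on its middle plane, at square (x -14, y -52, z +28) mm; take it across its 18 mm width (along the square's x).
- grip_leg_end (a point): Outer edge of the square at the end of the leg with the grip, at square (0, -115, +4) mm; touches the rear fence (board x = 0) when home.
- bare_leg_end (a point): Outer edge of the square at the end of the bare leg, at square (-128, 0, +4) mm; touches the swing fence (board y = 0) when home.
- beeswax: Loose amber wax cake, 38 x 58 x 18 mm; a bystander, leave alone. Origin at its underside.
- edge_paint: Loose brown jar with black cap, 43 mm wide, 70 mm high; a bystander. Origin at its underside.
- clip: Loose black binder clip, 32 x 48 x 34 mm; a bystander. Origin at its underside.

How it is judged:
On the way, in this order (a step that is already met when the one before it is completed fails the run):
1. the square is picked up in the fingers, clear of the table (contact force between the fingers and square above 2 N and height (world z) of square above 0.03 m), for 0.2 s.
2. the square lies on the board in its corner (contact force between the fingers and square above 2 N and z of square in the frame of board below 0.012 m and horizontal distance between square and board below 0.015 m), for 0.1 s.
At the end, for the whole second after the job is handed in: Square gripped (over 2 N), flat on the plate (within 4 mm, tilt under 0.06 rad), corner within 4 mm of the fence corner, both leg ends within 3 mm of the fence lines, pressing over 1 N on the rear fence and over 1 N on heel and swing fence together; swing fence within 0.025 rad of square (contact force between the fingers and square above 2 N and z of square in the frame of board below 0.012 m and horizontal distance between square and board below 0.004 m and x of grip_leg_end in the frame of board above -0.003 m and y of bare_leg_end in the frame of board above -0.003 m and angle between square's own z axis and vertical below 0.06 rad and value of joint swing_fence between -0.025 and 0.025 rad and contact force between square and rear_fence above 1 N and contact force between square and heel above 1 N); the arm keeps its last pose, push and grip.
It fails at once if the fingers push the swing fence or the heel (contact force between the fingers and heel above 3 N).
It fails at once if the beeswax cake is disturbed (moved over 25 mm) (distance of beeswax from where it was at the start of the episode above 0.025 m).
It fails at once if the paint jar is disturbed (moved over 25 mm) (distance of edge_paint from where it was at the start of the episode above 0.025 m).
It fails at once if the binder clip is disturbed (moved over 25 mm) (distance of clip from where it was at the start of the episode above 0.025 m).
It also fails if it takes over 53 s, if anything falls off the work surface, if the arm or the gripper's body presses on something with over 40 N, if the wrist force passes 120 N, or if a joint passes its speed limit or range.

ROBOT

A 6-joint arm with a two-finger parallel gripper is mounted at the origin on a cart in front of the work surface, level with it; the furniture and walls round the work are solid. World frame = base frame: x ahead of the robot, y to its left, z up, the work surface at z = 0. Lengths are in m, angles in rad, forces in N, time in s.
With the tool pointing down it reaches from about 0.4 to 0.825 m from the base axis. Payload 7 kg.
Tool frame: the origin (TCP) lies between the finger pads; the fingertips stand 22 mm ahead of it and the grasp point (between the pads) lies 3 mm ahead of it; z points along the fingers, x is the direction in which the jaws open and shut, and the axes are right-handed (so a half turn about z gives the same grasp; the last joint's range is limited). The gripper opens to 85 mm and grips with 20 to 120 N. Pads are 22 mm wide; open, the fingers measure 114 mm over their backs; the gripper's body (76 mm by 85 mm) begins 54 mm behind the grasp point. The pads swing forward as they close: fully open they stand 13 mm farther back than shut.
Start: joints at [-0.984, 0.359, 0.012, 0, -1.224, -0.288], TCP at [0.199, -0.645, 0.253] pointing down, gripper open.
Joint ranges: [-3.07, 3.07], [-1.43, 2.12], [-1.02, 1.25], [-3.03, 1.67], [-3.05, -0], [-3.03, 3.03]. Speed limits (rad/s): [2.39, 2.39, 3.01, 3.14, 3.14, 3.14].

INTERFACE

Orientations are given as a unit quaternion [x, y, z, w].
In Python, from bench import env gives the robot as it stands.
- The arm moves only by the tool move_arm, never from a script. Its argument "steps" is a list that holds one entry, the list of rows, each a list of 7 numbers: the turn, a rotation vector about the tool's x, y, z in degrees, then the shift along the tool's x, y, z in m, then the gripper command: -1 is shut, 1 is fully open, values between are in proportion. A call has 1 to 20 rows; each row shifts and turns the commanded pose from where the row before left it, along the tool's axes as they then stand; what a row does not reach is not made up. A row lasts 1/12 s, in which the tool goes at most 41.7 mm and 7.16 degrees, less where a joint would pass 70% of its speed; a pose out of reach is approached as far as the arm can. A call with a gripper value outside its range is refused whole. The fingers move at their own pace and stop on an object; the grip force is fixed at half the most. Time passes only in rows, so rows that do not move let the fingers close. It gives the time, the measured TCP pose, the force and the opening at its end, in the units of the state.
- env.get_state(): the state, without advancing time (a new reading comes with each control period).
- env.camera(name): name is "scene" or "side" or "wrist"; returns a dict with "frame" (384x512x3 uint8, red, green, blue), "depth" (384x512 float32, m along the optical axis (not along the pixel's ray), 0 where there is no reading), "intrinsics" (3x3 intrinsics, pixels), "R" (3x3) and "t" (3): a world point X has camera coordinates R X + t. Camera axes: x right, y down, z forward; pixel columns grow to the right and rows downward; lengths in m; the calibration is good to about 2 mm. The wrist camera is an equidistant fisheye: a pixel r from the principal point sees the ray r / f radians off the axis. A picture is of the moment at which its call begins.
- env.close_job(): hands the job in, once; it reports no verdict.
Trained networks look in the newest picture that a camera, given by its name, has taken for a name from the list of things; names that differ only in an ending like _2 or _b are one class to them, and where a whole thing is asked for, a point or a joint stands for the part that bears it (a point fixed in the world has none). Each returns a list of dicts, best first, with "score" (0 to 1); they miss things now and then, are a little off and sometimes report something else, mostly with a low value. They report only what shows in the picture. A call takes as long as a camera call.
- env.find_in(query, camera): "rect" ([left, top, width, height] in pixels, round what is visible of it).
- env.tip_of(query, camera): "centre" ([column, row] in pixels: a listed point, or the origin of a listed thing).
The state is a dict: "t": time; "joints": joint angles; "qvel": joint speeds; "effort": joint torques, N m; "position": TCP position; "orientation": TCP orientation; "ft_force": force on the tool from outside, world axes, zero at the start; "moment": the same for the moment, N m; "width": finger opening in m.
Only numpy, scipy, OpenCV 4.12 (cv2) and the standard library are available. Lean on these libraries where they do the work, as an engineer would, in place of code of your own. Each camera call takes 0.05 s, during which the arm holds its last target.

## Working session

There is one attempt and no reset: what is moved stays moved. The work goes in short steps, Python scripts to look and compute and a tool call to move; the robot and the scene stay as the last step left them, time stands still between calls to the robot, and variables do not carry over. Pictures are saved under pics/ and viewed, and the job is handed in when it is done.

Besides the shell and the picture viewer there is one more tool, called as a command line: name --argument value ..., lists and objects as JSON in quotes. move_arm: Moves the arm, as the interface text tells. Its arguments: {"type":"object","properties":{"steps":{"type":"array","items":{"type":"array","items":{"type":"array","items":{"type":"number"}}}}},"required":["steps"]}

```bash
mkdir -p pics; ls; cat > h.py <<'E'
import numpy as np,cv2
from bench import env
def shot(name,fn):
    c=env.camera(name); cv2.imwrite('pics/'+fn,cv2.cvtColor(c['frame'],cv2.COLOR_RGB2BGR)); np.savez('pics/'+fn[:-4]+'.npz',**c); return c
def ray_plane(c,px,z):
    K=np.array(c['intrinsics']);R=np.array(c['R']);t=np.array(c['t'])
    d=R.T@np.linalg.inv(K)@np.array([px[0],px[1],1.]);o=-R.T@t
    s=(z-o[2])/d[2];return o+s*d
def deproj(c,px):
    K=np.array(c['intrinsics']);R=np.array(c['R']);t=np.array(c['t'])
    d=c['depth'][int(round(px[1])),int(round(px[0]))]
    return R.T@(np.linalg.inv(K)@np.array([px[0],px[1],1.])*d-t)
E
python3 - <<'E'
from h import *
print(env.get_state())
for n in ['scene','side','wrist']:
    c=shot(n,n+'0.png'); print(n,c['intrinsics'],c['R'],c['t'])
    for q in ['board','square','swing_fence','beeswax','edge_paint','clip']:
        r=env.find_in(q,n); print(q,[(np.round(x['rect']),round(x['score'],2)) for x in r[:2]])
    for q in ['board','rear_fence','square','square_grip','grip_leg_end','bare_leg_end']:
        r=env.tip_of(q,n); print(q,[(np.round(x['centre'],1),round(x['score'],2)) for x in r[:2]])
E
```

```text
pics
{'t': 0.0, 'joints': array([-9.83929215e-01,  3.59355388e-01,  1.10225542e-02, -3.54686847e-04,
       -1.22412033e+00, -2.88105137e-01]), 'qvel': array([ 5.71716940e-04, -4.47951554e-04, -1.96495580e-04, -1.01834296e-03,
       -5.93821552e-05,  1.19469073e-03]), 'effort': array([ 2.18283858e-03, -5.83313906e+01,  2.93419701e+01,  6.93691179e+00,
       -6.07374051e-03, -1.17269661e-06]), 'position': array([ 0.19851275, -0.64465383,  0.25236742]), 'orientation': array([ 5.94044480e-01,  8.04431751e-01,  4.39190657e-04, -7.21938063e-04]), 'ft_force': array([-0.68866013,  0.5551475 , -0.7129074 ]), 'moment': array([-0.00671894,  0.04999383, -0.02140346]), 'width': 0.0854397015088796}
scene [[404.84732574   0.         252.87736537]
 [  0.         404.84732574 191.79500169]
 [  0.           0.           1.        ]] [[-0.88312069 -0.46873607  0.01960475]
 [-0.30236825  0.53672999 -0.78771464]
 [ 0.35870781 -0.70157495 -0.61572826]] [0.45016724 0.25443977 0.91036264]
board [(array([184., 209.,  99.,  70.]), 0.9)]
square [(array([289., 152.,  36.,  35.]), 0.89)]
swing_fence [(array([
[... 1402 characters left out ...]
, 0.55), (array([286.9, 170.1]), 0.52)]
grip_leg_end [(array([292.4, 163.2]), 0.72)]
bare_leg_end [(array([304.7, 192.3]), 0.56), (array([293.5, 167.4]), 0.46)]
wrist [[297.31863964   0.         257.012371  ]
 [  0.         297.31863964 186.46137013]
 [  0.           0.           1.        ]] [[-2.93900785e-01  9.55835907e-01  2.16421190e-04]
 [ 9.21756975e-01  2.83362247e-01  2.64707226e-01]
 [ 2.52955346e-01  7.79971495e-02 -9.64328802e-01]] [ 0.67438063 -0.03515191  0.37889059]
board []
square [(array([384., 325.,  32.,  32.]), 0.94)]
swing_fence []
beeswax []
edge_paint []
clip []
board []
rear_fence []
square []
square_grip []
grip_leg_end []
bare_leg_end [(array([418.7, 327.7]), 0.55)]
```

```bash
python3 - <<'E'
import cv2
a=cv2.imread('pics/scene0.png'); cv2.imwrite('pics/s0crop.png',cv2.resize(a[130:330,170:345],None,fx=4,fy=3.0,interpolation=cv2.INTER_CUBIC)[:600])
E
python3 - <<'E'
from h import *
import numpy as np
c=dict(np.load('pics/scene0.npz'))
c2=dict(np.load('pics/side0.npz'))
for nm,z,a,b in [('board corner',.003,(201.6,242.9),(210.1,233.8)),('rear',.011,(201.9,242.9),(208.5,229)),('sq',0,(289.5,172.5),(276.1,180.3)),('grip',.028,(303.9,161.6),(286.9,170.1)),('gle',.004,(313.2,156.6),(292.4,163.2)),('ble',.004,(324,186.1),(304.7,192.3))]:
    print(nm,ray_plane(c,a,z).round(4),ray_plane(c2,b,z).round(4))
E
```

```text
board corner [0.5993 0.1135 0.003 ] [0.5888 0.1171 0.003 ]
rear [0.5938 0.1195 0.011 ] [0.6012 0.1064 0.011 ]
sq [ 0.5306 -0.291   0.    ] [ 0.5282 -0.2833  0.    ]
grip [ 0.5005 -0.3325  0.028 ] [ 0.505  -0.3308  0.028 ]
gle [ 0.4962 -0.4113  0.004 ] [ 0.5189 -0.4237  0.004 ]
ble [ 0.4065 -0.2718  0.004 ] [ 0.3984 -0.258   0.004 ]
```

View pics/scene0.png

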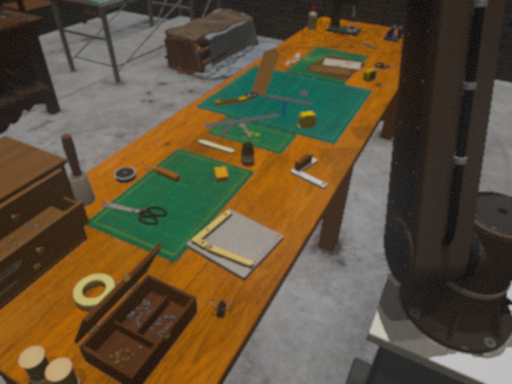

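View pics/s0crop.png

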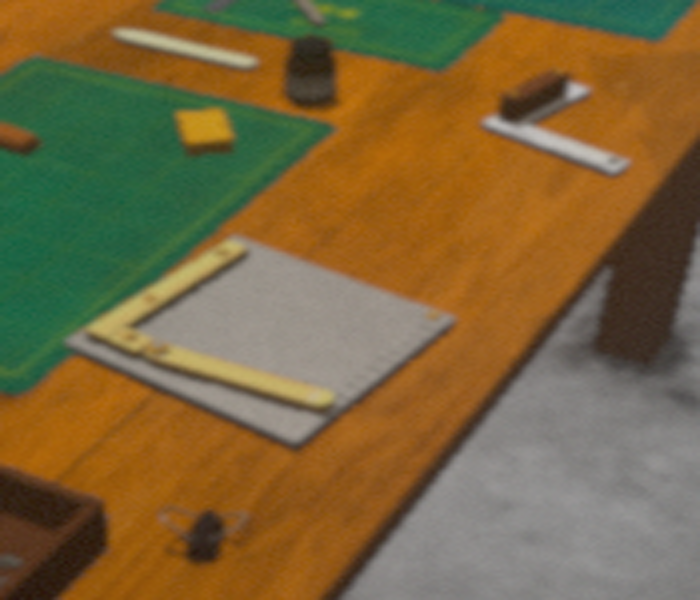

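View pics/wrist0.png

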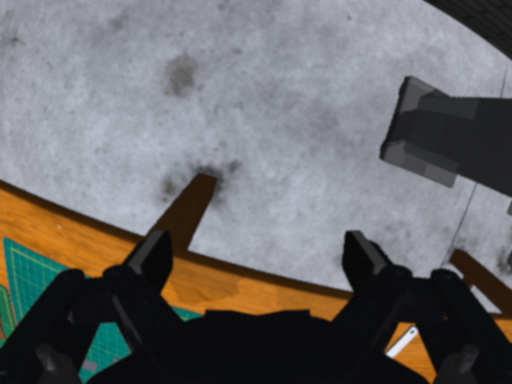

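The scene picture shows the square near pixel (305,168) with its grip away from the camera, and the board near (235,245) with its fence corner at about (200,243). The jar (247,153), wax (221,173) and clip (220,308) are clear of both. I'll move above the square to measure it with the wrist camera.

move_arm --steps '[[[0, 0, -7.1, 0, 0, 0, 1], [0, 0, -7.1, 0, 0, 0, 1], [0, 0, -7.1, 0, 0, 0, 1], [0, 0, -7.1, 0, 0, 0, 1], [0, 0, -7.1, 0, 0, 0, 1], [0, 0, -7.1, 0, 0, 0, 1], [0, 0, -7.1, 0, 0, 0, 1], [0, 0, -7.1, 0, 0, 0, 1], [0, 0, -7.1, 0, 0, 0, 1], [0, 0, 0, -0.02, 0.0285, 0, 1], [0, 0, 0, -0.02, 0.0285, 0, 1], [0, 0, 0, -0.02, 0.0285, 0, 1], [0, 0, 0, -0.02, 0.0285, 0, 1], [0, 0, 0, -0.02, 0.0285, 0, 1], [0, 0, 0, -0.02, 0.0285, 0, 1], [0, 0, 0, -0.02, 0.0285, 0, 1], [0, 0, 0, -0.02, 0.0285, 0, 1], [0, 0, 0, -0.02, 0.0285, 0, 1], [0, 0, 0, -0.02, 0.0285, 0, 1], [0, 0, 0, -0.02, 0.0285, 0, 1]]]'

```text
t: 3.62
position: [0.4659, -0.3683, 0.2536]
orientation: [0.078, 0.997, -0.0, 0.0]
ft_force: [0.3, -1.2, 0.0]
width: 0.0851
```

```bash
cat >> h.py <<'E'
def fray(c,px,z):
    K=np.array(c['intrinsics']);R=np.array(c['R']);t=np.array(c['t'])
    u=(px[0]-K[0,2])/K[0,0];v=(px[1]-K[1,2])/K[1,1];r=np.hypot(u,v)
    d=np.array([np.sin(r)*u/r,np.sin(r)*v/r,np.cos(r)]) if r>0 else np.array([0,0,1.])
    d=R.T@d;o=-R.T@t;return o+(z-o[2])/d[2]*d
def fproj(c,X):
    K=np.array(c['intrinsics']);p=np.array(c['R'])@X+np.array(c['t'])
    th=np.arctan2(np.hypot(p[0],p[1]),p[2]);n=np.hypot(p[0],p[1])
    return K[0,2]+K[0,0]*th*p[0]/n,K[1,2]+K[1,1]*th*p[1]/n
E
python3 - <<'E'
from h import *
c=shot('wrist','w1.png')
print(env.find_in('square','wrist')[:2])
for q,z in [('square',0.0),('square_grip',.028),('grip_leg_end',.004),('bare_leg_end',.004)]:
    for x in env.tip_of(q,'wrist')[:2]: print(q,np.round(x['centre'],1),round(x['score'],2),fray(c,x['centre'],z).round(4))
cv2.imwrite('pics/w1b.png',cv2.resize(cv2.imread('pics/w1.png'),(800,600),interpolation=cv2.INTER_CUBIC))
E
```

```text
[{'rect': [217.3, 136.1, 97.7, 91.1], 'score': 0.95}]
square [218.  218.6] 0.8 [ 0.5314 -0.2958  0.    ]
square_grip [231.6 190.4] 0.55 [ 0.5019 -0.3398  0.028 ]
grip_leg_end [222.2 137.7] 0.79 [ 0.5048 -0.4028  0.004 ]
bare_leg_end [311.6 227.6] 0.62 [ 0.407 -0.264  0.004]
```

View pics/w1b.png

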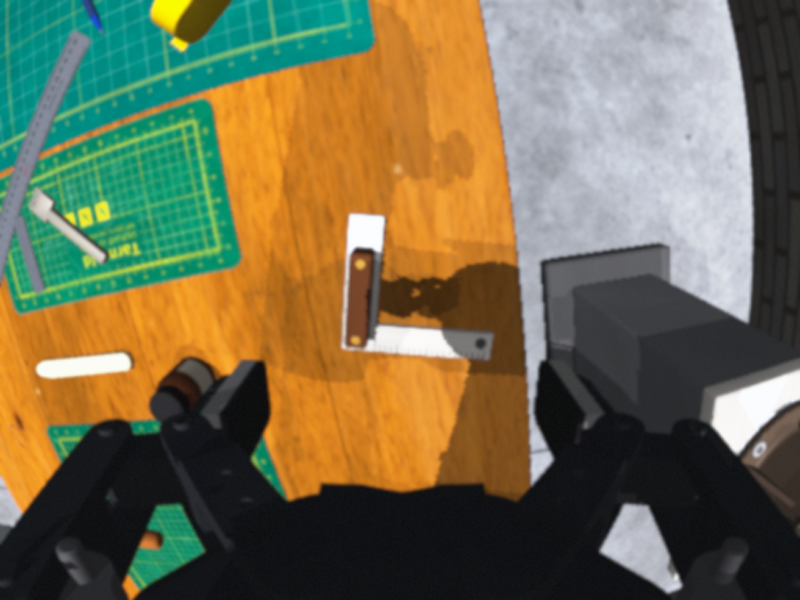

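```bash
cat >> h.py <<'E'
def W(pose,p):  # pose x,y,yaw,z0
    x,y,a,z=pose;return np.array([x+np.cos(a)*p[0]-np.sin(a)*p[1],y+np.sin(a)*p[0]+np.cos(a)*p[1],z+p[2]])
SQ=[(0,0,8),(0,-115,8),(-28,-115,8),(-28,-24,8),(-128,-24,8),(-128,0,8)]
GR=[(-23,-90,40),(-5,-90,40),(-5,-14,40),(-23,-14,40)]
def overlay(c,pose,fn,roi,sc,polys=None):
    a=cv2.cvtColor(c['frame'],cv2.COLOR_RGB2BGR);x0,y0,x1,y1=roi
    a=cv2.resize(a[y0:y1,x0:x1],None,fx=sc,fy=sc,interpolation=cv2.INTER_CUBIC)
    for P,col in (polys or [(SQ,(0,0,255)),(GR,(255,0,0))]):
        pts=np.array([fproj(c,W(pose,np.array(p)/1000)) for p in P]);pts=((pts+.5-[x0,y0])*sc-.5)
        cv2.polylines(a,[pts.round().astype(int)],True,col,1)
    cv2.imwrite('pics/'+fn,a)
E
python3 - <<'E'
from h import *
from scipy.optimize import least_squares
c=dict(np.load('pics/w1.npz'))
obs=[((0,0,0),(218,218.6)),((-14,-52,28),(231.6,190.4)),((0,-115,4),(222.2,137.7)),((-128,0,4),(311.6,227.6))]
f=lambda p:np.concatenate([np.array(fproj(c,W((*p,0),np.array(q)/1000)))-u for q,u in obs])
r=least_squares(f,[.53,-.29,-.2],x_scale=[.01,.01,.05]);print(r.x,r.fun.round(1))
overlay(c,(*r.x,0),'w1o.png',(200,120,330,240),6)
# jar, wax, clip
s=dict(np.load('pics/scene0.npz'))
for n,px in [('jar',(249,168)),('wax',(220,175)),('clip',(221,312))]: print(n,ray_plane(s,px,0).round(3))
E
```

```text
[ 0.53048908 -0.2930943  -0.23712165] [ 1.   1.7 -2.3 -0.1  0.8 -1.8  0.7  0.5]
jar [ 0.656 -0.249  0.   ]
wax [ 0.718 -0.169  0.   ]
clip [0.447 0.267 0.   ]
```

View pics/w1o.png

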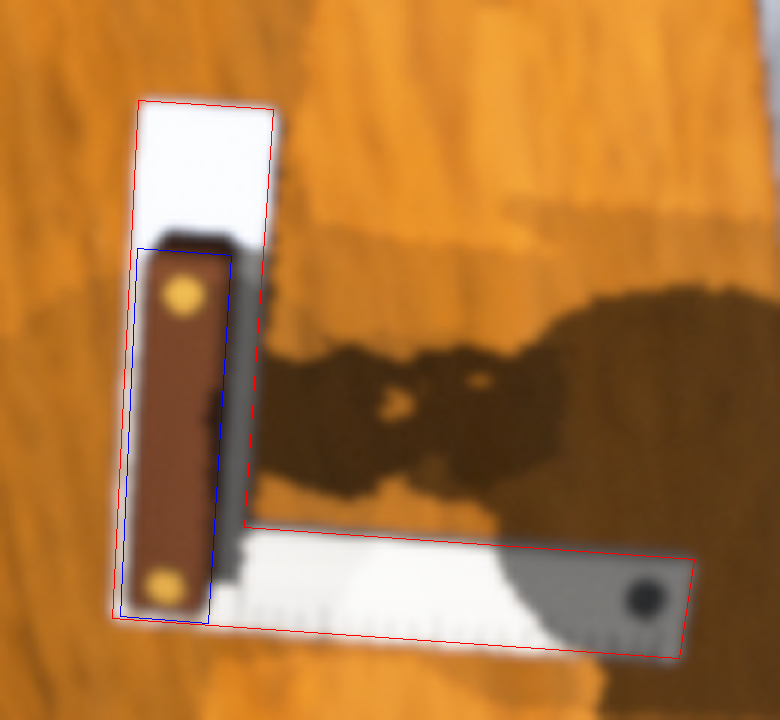

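move_arm --steps '[[[0, 0, 4.7, 0, 0, 0, 1], [0, 0, 0, -0.01, 0.012, 0.01, 1], [0, 0, 0, -0.01, 0.012, 0.01, 1], [0, 0, 0, -0.01, 0.012, 0.01, 1], [0, 0, 0, 0, 0, 0.03, 1], [0, 0, 0, 0, 0, 0.03, 1], [0, 0, 0, 0, 0, 0.03, 1], [0, 0, 0, 0, 0, 0.02, 1], [0, 0, 0, 0, 0, 0, 1]]]'

```text
t: 4.67
position: [0.5001, -0.34, 0.1074]
orientation: [0.119, 0.993, 0.001, -0.004]
ft_force: [-1.4, 0.1, 0.2]
width: 0.0856
```

```bash
python3 - <<'E'
from h import *
c=shot('wrist','w2.png')
s=env.get_state();print(s['position'],s['orientation'])
overlay(c,(.5305,-.2931,-.237,0),'w2o.png',(130,90,390,290),3)
E
```

```text
[ 0.50143304 -0.34079833  0.11022773] [ 1.18614326e-01  9.92935875e-01  6.03432190e-04 -2.93692298e-03]
```

View pics/w2o.png

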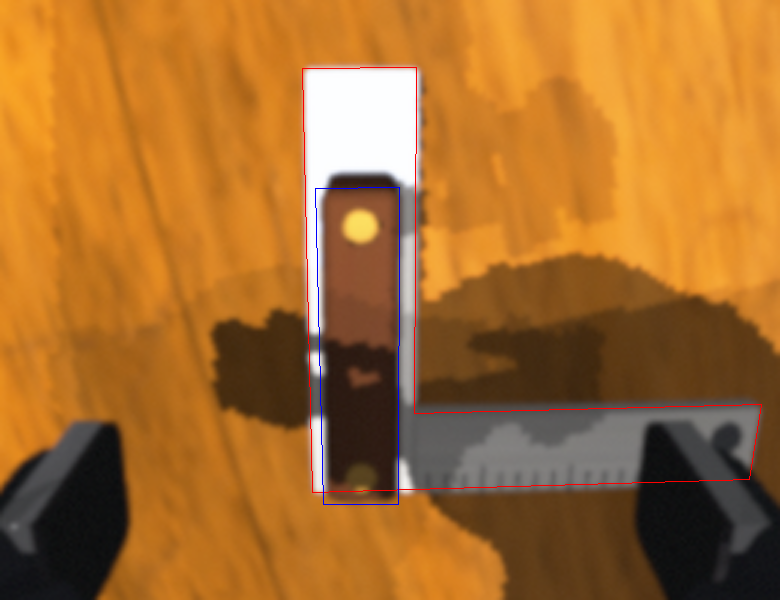

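move_arm --steps '[[[0, 0, 0, -0.002, 0, 0.025, 1], [0, 0, 0, 0, 0, 0.025, 1], [0, 0, 0, 0, 0, 0.015, 1], [0, 0, 0, 0, 0, 0.007, 1], [0, 0, 0, 0, 0, 0, 1], [0, 0, 0, 0, 0, 0, 1], [0, 0, 0, 0, 0, 0, 1]]]'

```text
t: 5.3
position: [0.5058, -0.3427, 0.043]
orientation: [0.119, 0.993, -0.0, 0.001]
ft_force: [-0.5, 0.3, 0.6]
width: 0.0853
```

move_arm --steps '[[[0, 0, 0, 0, 0, 0.004, 1], [0, 0, 0, 0, 0, 0, 1], [0, 0, 0, 0, 0, 0, 1]]]'

```text
t: 5.55
position: [0.5047, -0.3424, 0.0378]
orientation: [0.119, 0.993, -0.0, 0.0]
ft_force: [-1.0, -1.4, -0.3]
width: 0.0855
```

```bash
python3 - <<'E'
from h import *
c=shot('wrist','w3.png')
for i in range(3):
    env.camera('side');s=env.get_state();print(s['position'].round(4),s['joints'].round(4),s['ft_force'].round(1))
overlay(c,(.5305,-.2931,-.237,0),'w3o.png',(100,60,400,290),2.6)
E
```

```text
[ 0.5046 -0.3424  0.0376] [-0.2762  0.4676 -0.3778  0.     -0.725   0.0374] [0.1 0.7 0.6]
[ 0.5046 -0.3424  0.0376] [-2.762e-01  4.677e-01 -3.779e-01  1.000e-04 -7.249e-01  3.740e-02] [-0.6  0.5  1. ]
[ 0.5046 -0.3424  0.0375] [-2.762e-01  4.678e-01 -3.779e-01  1.000e-04 -7.248e-01  3.740e-02] [0.6 0.1 0.7]
```

View pics/w3o.png

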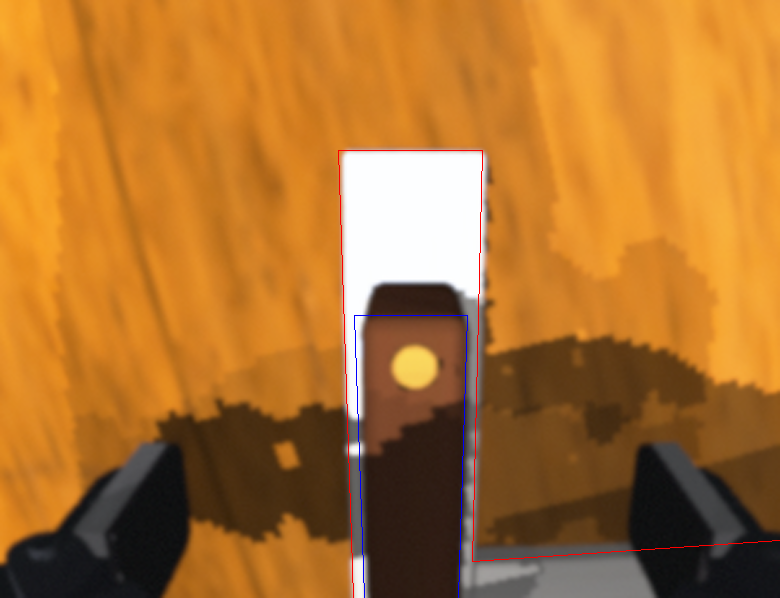

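move_arm --steps '[[[0, 0, 0, 0, 0, 0, -1], [0, 0, 0, 0, 0, 0, -1], [0, 0, 0, 0, 0, 0, -1], [0, 0, 0, 0, 0, 0, -1], [0, 0, 0, 0, 0, 0, -1], [0, 0, 0, 0, 0, 0, -1], [0, 0, 0, 0, 0, 0, -1], [0, 0, 0, 0, 0, 0, -1], [0, 0, 0, 0, 0, 0, -1], [0, 0, 0, 0, 0, 0, -1]]]'

```text
t: 6.58
position: [0.5046, -0.3424, 0.0375]
orientation: [0.119, 0.993, -0.0, 0.0]
ft_force: [0.1, 0.5, 1.5]
width: 0.017
```

move_arm --steps '[[[0, 0, 0, 0, 0, -0.01, -1], [0, 0, 0, 0, 0, -0.02, -1], [0, 0, 0, 0, 0, -0.03, -1], [0, 0, 0, 0, 0, -0.03, -1], [0, 0, 0, 0, 0, -0.03, -1], [0, 0, 0, 0, 0, -0.03, -1], [0, 0, 0, 0, 0, -0.03, -1], [0, 0, 0, 0, 0, 0, -1]]]'

```text
t: 7.25
position: [0.5069, -0.3438, 0.2247]
orientation: [0.119, 0.993, -0.002, 0.005]
ft_force: [1.4, -0.8, -1.2]
width: 0.0172
```

```bash
python3 - <<'E'
from h import *
c=shot('wrist','w4.png')
s=env.get_state();print(s['position'],s['orientation'],s['ft_force'],s['width'])
z=s['position'][2]-.0375
overlay(c,(.5305,-.2931,-.237,z),'w4o.png',(100,60,400,290),2.6)
E
```

```text
[ 0.50593692 -0.34301525  0.22156898] [ 1.18975847e-01  9.92891331e-01 -8.30158504e-04  3.29611270e-03] [ 1.02186239  0.77518983 -2.65802528] 0.01677870266766533
```

View pics/w4o.png

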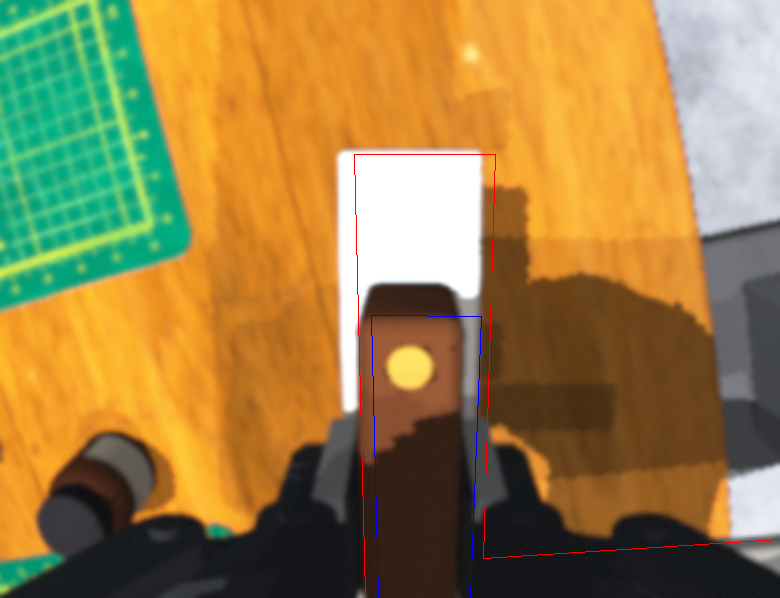

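The square is held, its end at image (410,150), as it was before the lift. Moving over to the board.

move_arm --steps '[[[0, 0, 0, 0.001, 0.015, 0, -1], [0, 0, 0, 0.0015, 0.03, 0, -1], [0, 0, 0, 0.0015, 0.03, 0, -1], [0, 0, 0, 0.0015, 0.03, 0, -1], [0, 0, 0, 0.0015, 0.03, 0, -1], [0, 0, 0, 0.0015, 0.03, 0, -1], [0, 0, 0, 0.0015, 0.03, 0, -1], [0, 0, 0, 0.0015, 0.03, 0, -1], [0, 0, 0, 0.0015, 0.03, 0, -1], [0, 0, 0, 0.0015, 0.03, 0, -1], [0, 0, 0, 0.0015, 0.03, 0, -1], [0, 0, 0, 0.0015, 0.03, 0, -1], [0, 0, 0, 0.0015, 0.03, 0, -1], [0, 0, 0, 0.0015, 0.03, 0, -1], [0, 0, 0, 0.001, 0.01, 0, -1], [0, 0, 0, 0, 0, 0, -1], [0, 0, 0, 0, 0, 0, -1]]]'

```text
t: 8.72
position: [0.581, 0.0662, 0.2163]
orientation: [0.119, 0.993, -0.0, -0.001]
ft_force: [0.7, -0.3, -2.2]
width: 0.0171
```

```bash
python3 - <<'E'
from h import *
c=shot('wrist','w5.png')
s=env.get_state();print(s['t'],s['position'],s['orientation'],s['ft_force'],s['width'],s['joints'])
for n in ['wrist','scene']:
  cc=c if n=='wrist' else shot('scene','s5.png')
  for q in ['board','rear_fence','heel','swing_fence']:
    print(n,q,[(np.round(x['centre'],1),round(x['score'],2)) for x in env.tip_of(q,n)[:2]],[(np.round(x['rect']),round(x['score'],2)) for x in env.find_in(q,n)[:1]])
cv2.imwrite('pics/w5b.png',cv2.resize(cv2.imread('pics/w5.png'),(800,600),interpolation=cv2.INTER_CUBIC))
E
```

```text
8.7667 [0.58105848 0.06554188 0.21653133] [ 1.18962451e-01  9.92898339e-01 -3.79689480e-04 -8.24172388e-04] [-0.27617442  0.54907581 -2.02478956] 0.016924189098700453 [ 4.46361832e-01  2.39229318e-01 -2.43956521e-01 -2.73342715e-04
 -1.08940911e+00 -6.84724848e-01]
wrist board [] [(array([214.,  77., 169., 154.]), 0.63)]
wrist rear_fence [] [(array([224., 100.,  18.,  52.]), 0.88)]
wrist heel [] [(array([284., 183., 101.,  42.]), 0.83)]Traceback (most recent call last):
  File "<stdin>", line 7, in <module>
ValueError: it knows: bare_leg_end, beeswax, board, clip, edge_paint, grip_leg_end, heel, rear_fence, square, square_grip
```

```bash
python3 - <<'E'
import cv2
cv2.imwrite('pics/w5b.png',cv2.resize(cv2.imread('pics/w5.png'),(800,600),interpolation=cv2.INTER_CUBIC))
E
```

```text
(no output)
```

View pics/w5b.png

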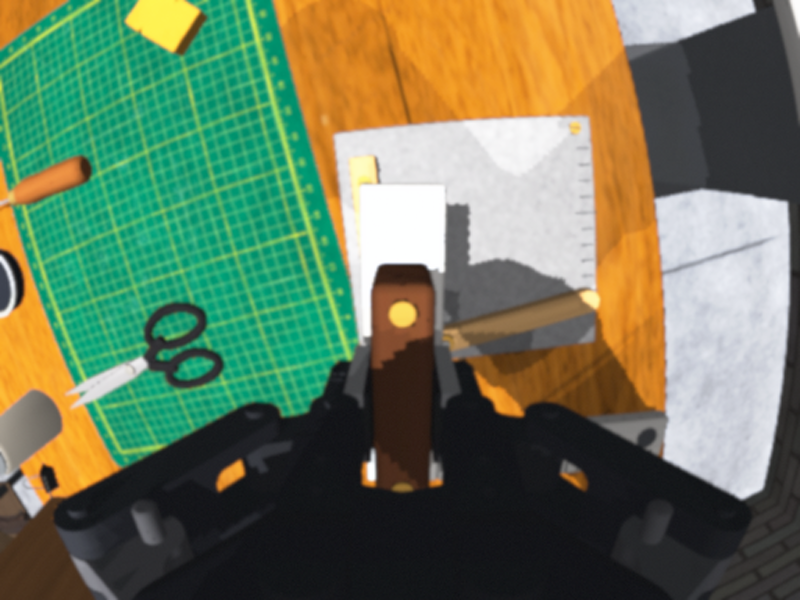

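```bash
cat >> h.py <<'E'
PL=[(28,-147,8),(-158,-147,8),(-158,29,8),(28,29,8)]
RF=[(0,-128,20),(18,-128,20),(18,18,20),(0,18,20)]
HE=[(0,0,20),(-26,0,20),(-26,18,20),(0,18,20)]
E
python3 - <<'E'
from h import *
from scipy.optimize import least_squares
c=dict(np.load('pics/w5.npz'))
k=1.5625
obs=[((28,-147,8),(336,133)),((-158,-147,8),(587.5,116)),((-158,29,8),(596,343)),((18,-128,20),(350,157)),((0,-128,20),(376.5,155))]
obs=[(a,np.array(b)/k-.2) for a,b in obs]
f=lambda p:np.concatenate([np.array(fproj(c,W((*p,.003),np.array(q)/1000)))-u for q,u in obs])
r=least_squares(f,[.597,.113,-.2],x_scale=[.01,.01,.05]);print(r.x,r.fun.round(1))
p=(*r.x,.003)
def sw(q):
    P=[];c_,s_=np.cos(q),np.sin(q)
    for l,w in [(0,9),(0,-9),(130,-9),(130,9)]: P.append((-36-l*c_+w*s_*0-(-w*-s_)*0 + (w*0), 9 - l*s_, 20))
    P=[(-36-l*c_+w*s_*(-1)*(-1)*0 - w*s_*0, 9-l*s_,20) for l,w in [(0,0),(130,0)]]
    n=np.array([ -s_, c_])  # left normal
    out=[]
    for l,w in [(0,9),(0,-9),(130,-9),(130,9)]:
        b=np.array([-36-l*c_,9-l*s_])+w*n; out.append((b[0],b[1],20))
    return out
overlay(c,p,'w5o.png',(205,65,395,235),4,[(PL,(0,0,255)),(RF,(255,0,0)),(HE,(255,0,255)),(sw(0.15),(0,255,0)),(sw(0),(255,255,0))])
E
```

```text
[ 0.59725549  0.11596828 -0.13787274] [-1.1  0.1  2.2  0.  -0.2 -0.5 -0.3  0.5 -0.3 -0.2]
```

View pics/w5o.png

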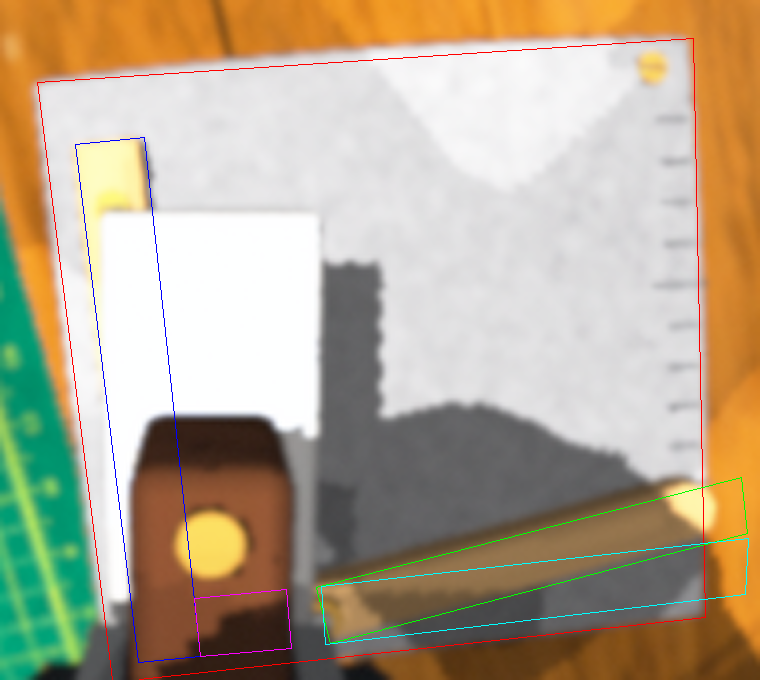

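The board shows its corners at (336,133), (587,116) and (596,343) in the enlarged image, giving pose (0.597, 0.116), yaw -0.138. The swing fence is at about 0.17 rad. Next I rotate, shift to the pre-place offset, and lower part way.

move_arm --steps '[[[0, 0, -5.7, 0, 0, 0, -1], [0, 0, 0, 0.008, -0.015, 0, -1], [0, 0, 0, 0.008, -0.015, 0, -1], [0, 0, 0, 0, 0, 0.02, -1], [0, 0, 0, 0, 0, 0.03, -1], [0, 0, 0, 0, 0, 0.03, -1], [0, 0, 0, 0, 0, 0.03, -1], [0, 0, 0, 0, 0, 0.02, -1], [0, 0, 0, 0, 0, 0.01, -1], [0, 0, 0, 0, 0, 0, -1], [0, 0, 0, 0, 0, 0, -1], [0, 0, 0, 0, 0, 0, -1]]]'

```text
t: 10.07
position: [0.5627, 0.0385, 0.0789]
orientation: [0.07, 0.998, 0.0, 0.001]
ft_force: [-0.0, 0.1, -2.0]
width: 0.0167
```

```bash
python3 - <<'E'
from h import *
c=shot('wrist','w6.png')
s=env.get_state();print(s['t'],s['position'],s['orientation'],s['ft_force'],s['width'])
T=s['position'];a=2*np.arctan2(s['orientation'][1],s['orientation'][0])-np.pi;print('sq yaw',a)
o=np.array([.0136,.054]);x=T[0]+np.cos(a)*o[0]-np.sin(a)*o[1];y=T[1]+np.sin(a)*o[0]+np.cos(a)*o[1]
b=(.5973,.1160,-.138,.003)
ps=(x,y,a,T[2]-.0375)
print(ps)
M=lambda P:[tuple((np.linalg.inv(np.array([[np.cos(b[2]),-np.sin(b[2])],[np.sin(b[2]),np.cos(b[2])]]))@(W(ps,np.array(p)/1000)[:2]-b[:2])*1000))+((W(ps,np.array(p)/1000)[2]-.003)*1000,) for p in P]
overlay(c,b,'w6o.png',(130,40,430,290),2.6,[(PL,(0,0,255)),(RF,(255,0,0)),(HE,(255,0,255)),(M(SQ),(0,255,0)),(M(GR),(0,255,255))])
E
```

```text
10.1167 [0.56281495 0.03864314 0.07904006] [6.96573190e-02 9.97569957e-01 5.40980478e-04 1.32155841e-03] [ 0.45983384  0.04062746 -1.89297549] 0.01692593465649034
sq yaw -0.1394276894151849
(np.float64(0.5837877004193399), np.float64(0.09022902738624455), np.float64(-0.1394276894151849), np.float64(0.04154005671042984))
```

View pics/w6o.png

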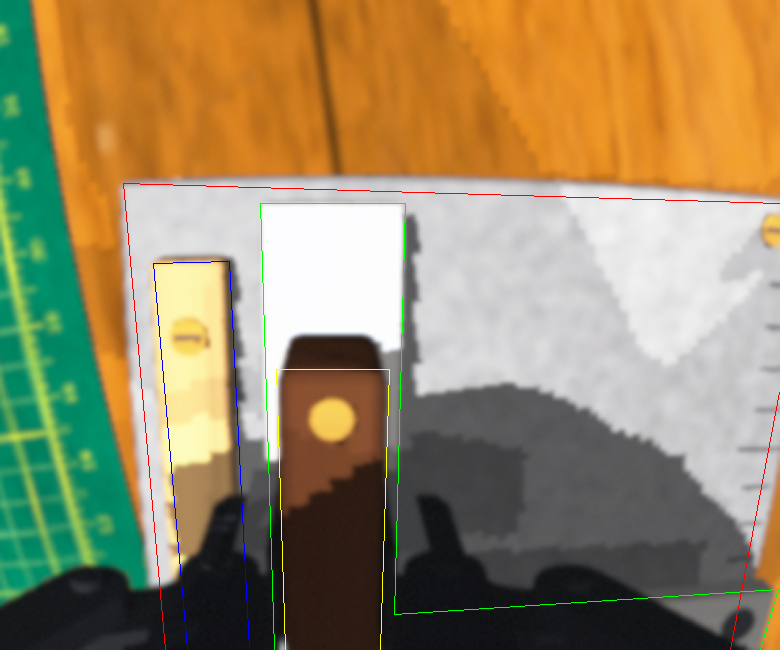

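```bash
python3 - <<'E'
import cv2
a=cv2.imread('pics/w6.png')[100:280,165:300]
cv2.imwrite('pics/w6z.png',cv2.resize(a,None,fx=4.4,fy=3.3,interpolation=cv2.INTER_CUBIC))
E
```

```text
(no output)
```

View pics/w6z.png

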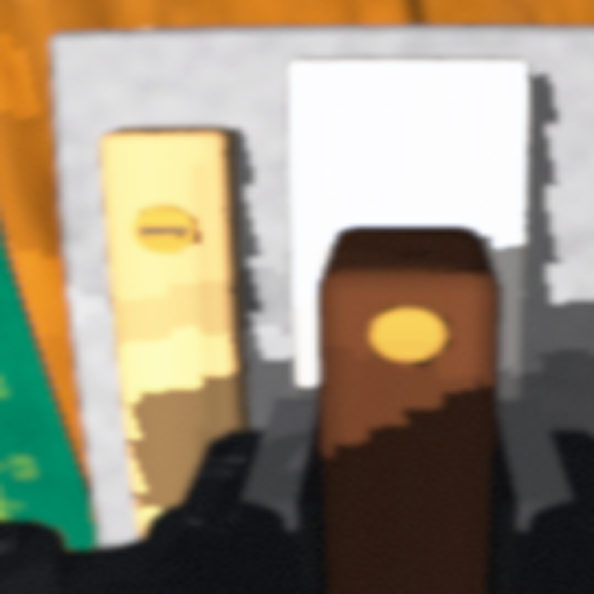

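```bash
python3 - <<'E'
from h import *
c=dict(np.load('pics/w6.npz'))
P=lambda X,Y,z:fray(c,(165+(X+.5)/4.4-.5,100+(Y+.5)/3.3-.5),z)[:2]
def yaw(a,b): d=a-b;return np.arctan2(-d[0],d[1]) # direction +y... 
for n,p,q,z in [('fenceL',(101,133),(135,500),.023),('fenceR',(231,133),(238,375),.023),('plateL',(53,38),(97,545),.011),('sqL',(290,62),(299,385),.0495),('plateTop',(53,36),(590,29),.011)]:
    a,b=P(*p,z),P(*q,z);d=b-a
    print(n,a.round(4),b.round(4),'yaw',(np.arctan2(-d[0],d[1]) if n!='plateTop' else np.arctan2(-d[1],-d[0])).round(4))
E
```

```text
fenceL [ 0.5981 -0.0138] [0.6083 0.0604] yaw -0.136
fenceR [ 0.5801 -0.011 ] [0.5871 0.0353] yaw -0.151
plateL [ 0.6052 -0.0327] [0.6213 0.077 ] yaw -0.1457
sqL [ 0.5675 -0.0232] [0.5748 0.0287] yaw -0.1388
plateTop [ 0.6051 -0.0331] [ 0.5276 -0.0227] yaw -0.1338
```

move_arm --steps '[[[0, 0, 0, 0, 0, 0.01, -1], [0, 0, 0, 0, 0, 0.01, -1], [0, 0, 0, 0, 0, 0.006, -1], [0, 0, 0, 0, 0, 0.002, -1], [0, 0, 0, 0, 0, 0, -1], [0, 0, 0, 0, 0, 0, -1], [0, 0, 0, 0, 0, 0, -1], [0, 0, 0, 0, 0, 0, -1]]]'

```text
t: 10.78
position: [0.5617, 0.0385, 0.0491]
orientation: [0.07, 0.998, -0.0, -0.0]
ft_force: [-0.1, -0.3, -1.7]
width: 0.0169
```

move_arm --steps '[[[0, 0, 0, 0, 0, 0.001, -1], [0, 0, 0, 0, 0, 0, -1], [0, 0, 0, 0, 0, 0.001, -1], [0, 0, 0, 0, 0, 0, -1], [0, 0, 0, 0, 0, 0, -1]]]'

```text
t: 11.2
position: [0.562, 0.0385, 0.0484]
orientation: [0.069, 0.998, 0.0, 0.0]
ft_force: [-2.9, 0.3, 10.2]
width: 0.017
```

move_arm --steps '[[[0, 0, 0, 0, 0, -0.0006, -1], [0, 0, 0, -0.003, 0.003, 0, -1], [0, 0, 0, -0.003, 0.004, 0, -1], [0, 0, 0, 0, 0.004, 0, -1], [0, 0, 0, 0, 0.004, 0, -1], [0, 0, 0, 0, 0.004, 0, -1], [0, 0, 0, 0, 0, 0, -1], [0, 0, 0, 0, 0, 0, -1], [0, 0, 0, 0, 0, 0, -1]]]'

```text
t: 11.95
position: [0.5709, 0.0569, 0.0484]
orientation: [0.069, 0.998, 0.0, 0.0]
ft_force: [-1.8, 0.3, 4.7]
width: 0.0173
```

```bash
cat >> h.py <<'E'
def rep(fn):
    c=shot('wrist',fn)
    s=env.get_state();T=s['position'];a=2*np.arctan2(s['orientation'][1],s['orientation'][0])-np.pi
    o=np.array([.0136,.054]);p=np.array([T[0]+np.cos(a)*o[0]-np.sin(a)*o[1],T[1]+np.sin(a)*o[0]+np.cos(a)*o[1]])
    b=(.5973,.1160,-.138);d=p-b[:2];C,S=np.cos(b[2]),np.sin(b[2]);R=np.array([[C,S],[-S,C]])
    F=s['ft_force'].copy();print('t',s['t'],'tcp',T.round(4),'yaw',a.round(4),'off mm',(R@d*1000).round(1),'F board',(R@F[:2]).round(1),F[2].round(1),'M',s['moment'].round(2),'w',s['width'].round(4))
    im=cv2.imread('pics/'+fn);cv2.imwrite('pics/'+fn[:-4]+'b.png',cv2.resize(im[40:384,60:],None,fx=1.7,fy=1.7,interpolation=cv2.INTER_CUBIC));return c
E
python3 -c "
from h import *
rep('w7.png')"
```

```text
Traceback (most recent call last):
  File "h.py", line 41, in rep
    F=s['ft_force'].copy();print('t',s['t'],'tcp',T.round(4),'yaw',a.round(4),'off mm',(R@d*1000).round(1),'F board',(R@F[:2]).round(1),F[2].round(1),'M',s['moment'].round(2),'w',s['width'].round(4))
                                                                                                                                                                                   ^^^^^^^^^^^^^^^^
AttributeError: 'float' object has no attribute 'round'
```

```bash
sed -i "s/s\['width'\].round(4)/s['width']/" h.py
python3 -c "
from h import *
rep('w7.png')"
```

```text
t 12.05 tcp [0.5709 0.0569 0.0484] yaw -0.1385 off mm [-4.4 -8.2] F board [-1.3 -0.5] 6.4 M [-0.05  0.52  0.2 ] w 0.016995775096187108
```

View pics/w7b.png

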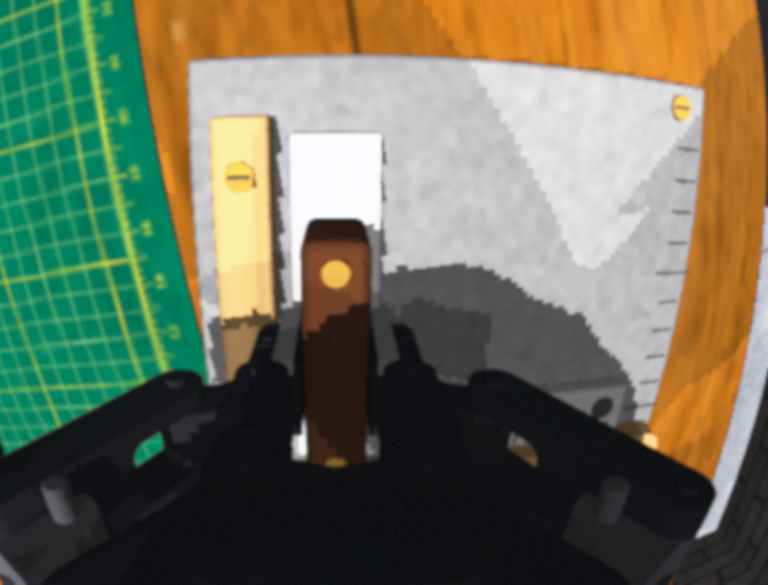

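The square lies flat and parallel, with a gap of about 4.5 mm to the rear fence (columns 275 to 290). The bare leg has reached the swing fence's free end at (645,437). I'll continue home.

move_arm --steps '[[[0, 0, 0, 0, 0.002, 0, -1], [0, 0, 0, -0.001, 0.002, 0, -1], [0, 0, 0, -0.001, 0.002, 0, -1], [0, 0, 0, -0.001, 0.001, 0, -1], [0, 0, 0, 0, 0, 0, -1], [0, 0, 0, 0, 0, 0, -1], [0, 0, 0, 0, 0, 0, -1]]]'

```text
t: 12.63
position: [0.5741, 0.0627, 0.0484]
orientation: [0.069, 0.998, -0.0, -0.0]
ft_force: [-3.5, -2.8, 8.1]
width: 0.017
```

```bash
python3 -c "
from h import *
rep('w8.png')"
```

```text
t 12.6833 tcp [0.5741 0.0627 0.0484] yaw -0.1387 off mm [-2.1 -2. ] F board [-3.2 -3.5] 8.4 M [-0.97  1.16  0.25] w 0.01701809521917462
```

move_arm --steps '[[[0, 0, 0, -0.001, 0.001, 0, -1], [0, 0, 0, 0, 0, 0, -1], [0, 0, 0, -0.001, 0.001, 0, -1], [0, 0, 0, 0, 0, 0, -1], [0, 0, 0, 0, 0, 0, -1], [0, 0, 0, 0, 0, 0, -1]]]'

```text
t: 13.18
position: [0.5756, 0.0639, 0.0484]
orientation: [0.069, 0.998, -0.001, -0.001]
ft_force: [-4.0, -4.4, 11.0]
width: 0.017
```

```bash
python3 -c "
from h import *
rep('w9.png')"
```

```text
t 13.2333 tcp [0.5756 0.0639 0.0484] yaw -0.1388 off mm [-0.7 -0.6] F board [-5.  -6.2] 11.8 M [-1.51  1.94  0.26] w 0.01706490903551729
```

View pics/w9b.png

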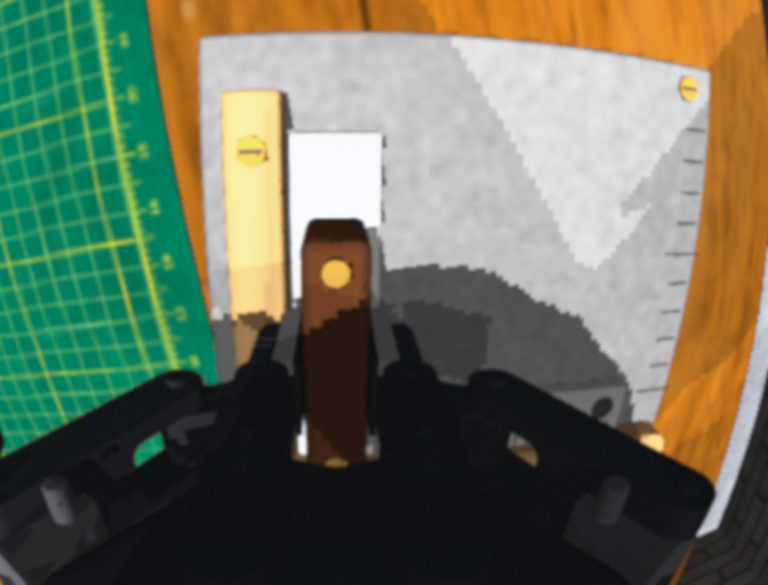

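move_arm --steps '[[[0, 0, 0, -0.001, 0.001, 0, -1], [0, 0, 0, 0, 0, 0, -1], [0, 0, 0, 0, 0, 0, -1], [0, 0, 0, -0.001, 0.001, 0, -1], [0, 0, 0, 0, 0, 0, -1], [0, 0, 0, 0, 0, 0, -1], [0, 0, 0, 0, 0, 0, -1]]]'

```text
t: 13.82
position: [0.5758, 0.064, 0.0484]
orientation: [0.07, 0.998, -0.002, -0.003]
ft_force: [-11.7, -9.4, 19.3]
width: 0.0171
```

```bash
python3 -c "
from h import *
rep('w10.png')"
```

```text
t 13.8667 tcp [0.5758 0.064  0.0484] yaw -0.1393 off mm [-0.5 -0.5] F board [ -9.8 -10.5] 19.5 M [-3.29  3.98  0.34] w 0.016708090532955792
```

```bash
python3 - <<'E'
from h import *
c=shot('scene','s10.png');a=cv2.imread('pics/s10.png')
cv2.imwrite('pics/s10z.png',cv2.resize(a[190:290,170:300],None,fx=6,fy=6,interpolation=cv2.INTER_CUBIC))
a=cv2.imread('pics/w10.png');cv2.imwrite('pics/w10z.png',cv2.resize(a[70:310,170:470],None,fx=2.6,fy=2.5,interpolation=cv2.INTER_CUBIC))
E
```

```text
(no output)
```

View pics/s10z.png

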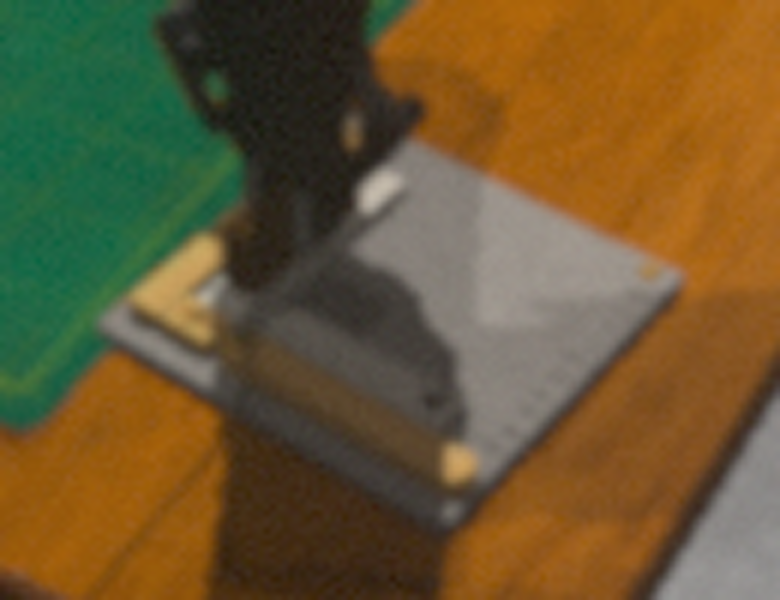

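View pics/w10z.png

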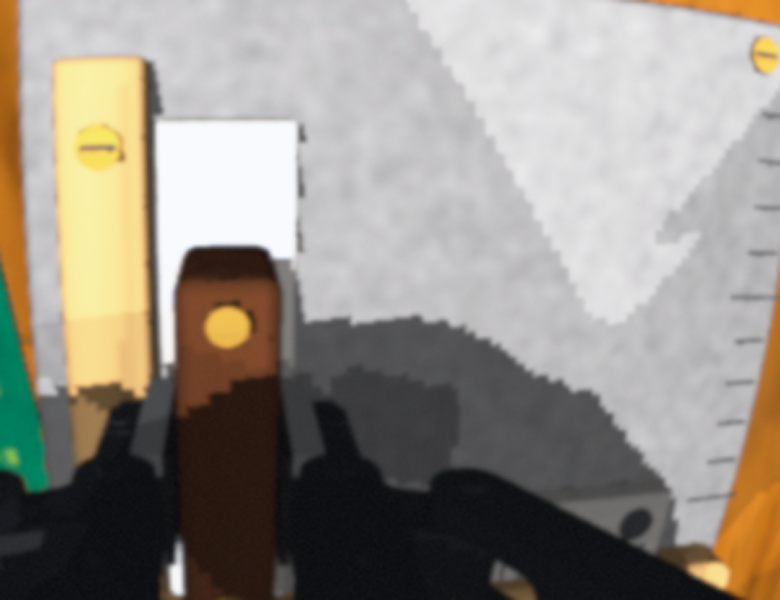

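move_arm --steps '[[[0, 0, 0, -0.001, 0.001, -0.0005, -1], [0, 0, 0, 0, 0, 0, -1], [0, 0, 0, 0, 0, 0, -1], [0, 0, 0, 0, 0, 0, -1], [0, 0, 0, 0, 0, 0, -1], [0, 0, 0, 0, 0, 0, -1], [0, 0, 0, 0, 0, 0, -1], [0, 0, 0, 0, 0, 0, -1], [0, 0, 0, 0, 0, 0, -1], [0, 0, 0, 0, 0, 0, -1], [0, 0, 0, 0, 0, 0, -1], [0, 0, 0, 0, 0, 0, -1]]]'

```text
t: 14.92
position: [0.5759, 0.064, 0.0484]
orientation: [0.07, 0.998, -0.003, -0.004]
ft_force: [-11.1, -13.6, 17.3]
width: 0.0172
```

```bash
python3 - <<'E'
from h import *
c=rep('w11.png');c=rep('w12.png')
s=env.get_state();print(s['orientation'].round(4))
a=cv2.imread('pics/w12.png');cv2.imwrite('pics/w12z.png',cv2.resize(a[80:230,180:255],None,fx=6,fy=4,interpolation=cv2.INTER_CUBIC))
E
```

```text
t 14.9667 tcp [0.576  0.064  0.0485] yaw -0.1396 off mm [-0.3 -0.4] F board [-10.8 -14. ] 17.2 M [-4.26  4.33  0.44] w 0.016881594526677035
t 15.0167 tcp [0.5759 0.064  0.0484] yaw -0.1396 off mm [-0.3 -0.5] F board [ -9.6 -13.7] 18.4 M [-4.16  4.31  0.42] w 0.016727903006711023
[ 0.0697  0.9976 -0.0026 -0.0037]
```

View pics/w12z.png

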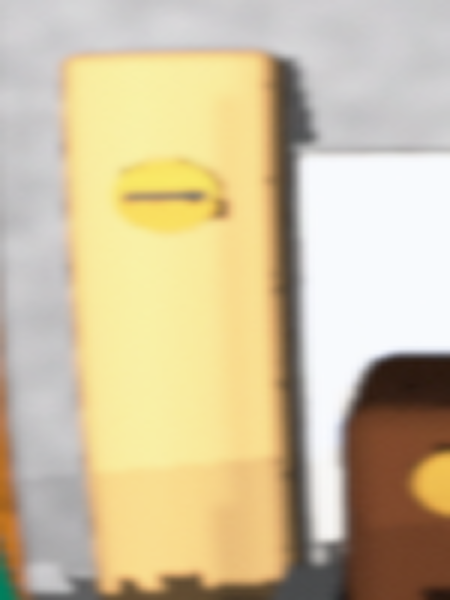

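```bash
python3 - <<'E'
from h import *
c=dict(np.load('pics/w12.npz'))
P=lambda X,Y,z:fray(c,(180+(X+.5)/6-.5,80+(Y+.5)/4-.5),z)[:2]
for n,p,q,z in [('fenceR',(275,70),(290,540),.023),('sq',(300,165),(314,530),.019)]:
    a,b=P(*p,z),P(*q,z);d=b-a;print(n,a.round(4),b.round(4),'yaw',np.arctan2(-d[0],d[1]).round(4))
    ya=-.139;n_=np.array([np.cos(ya),np.sin(ya)]);print('  normal coord',(a@n_).round(4),(b@n_).round(4))
E
```

```text
fenceR [ 0.581  -0.0088] [0.5894 0.0513] yaw -0.1388
  normal coord 0.5767 0.5766
sq [0.5811 0.0033] [0.5876 0.0516] yaw -0.1341
  normal coord 0.5751 0.5748
```

move_arm --steps '[[[0, 0, 0, 0, -0.0025, -0.001, -1], [0, 0, 0, 0, 0, -0.0005, -1], [0, 0, 0, 0, 0, 0, -1], [0, 0, 0, 0, 0, 0, -1], [0, 0, 0, 0, 0, 0, -1]]]'

```text
t: 15.43
position: [0.5774, 0.0637, 0.049]
orientation: [0.07, 0.998, -0.001, -0.002]
ft_force: [-5.7, -3.8, 2.5]
width: 0.0168
```

```bash
python3 - <<'E'
from h import *
c=rep('w13.png')
E
```

```text
t 15.4833 tcp [0.5774 0.0637 0.049 ] yaw -0.1396 off mm [ 1.1 -0.5] F board [-5.4 -5.1] 3.2 M [-1.46  2.15  0.24] w 0.016874487592934886
```

move_arm --steps '[[[0, 0, 0, -0.0015, 0, 0, -1], [0, 0, 0, 0, 0, 0, -1], [0, 0, 0, 0, 0, 0, -1], [0, 0, 0, 0, 0, 0, -1], [0, 0, 0, 0, 0, 0, -1]]]'

```text
t: 15.9
position: [0.5774, 0.0636, 0.0486]
orientation: [0.07, 0.998, -0.001, -0.003]
ft_force: [-10.3, -1.0, 5.0]
width: 0.0166
```

```bash
python3 - <<'E'
from h import *
c=rep('w14.png')
E
```

```text
t 15.95 tcp [0.5774 0.0636 0.0486] yaw -0.14 off mm [ 1.2 -0.6] F board [-10.4  -2.1] 4.8 M [-0.3   3.82  0.25] w 0.016756752281908118
```

The square had been sticking about 1.4 mm short of the rear fence; it is now seated in x. Next I press in y with a light downforce.

move_arm --steps '[[[0, 0, 0, 0, 0.001, 0, -1], [0, 0, 0, 0, 0, 0, -1], [0, 0, 0, 0, 0.001, -0.0003, -1], [0, 0, 0, 0, 0, 0, -1], [0, 0, 0, 0, 0, 0, -1], [0, 0, 0, 0, 0, 0, -1], [0, 0, 0, 0, 0, 0, -1]]]'

```text
t: 16.53
position: [0.5775, 0.0639, 0.0488]
orientation: [0.07, 0.998, -0.002, -0.004]
ft_force: [-9.0, -10.0, 5.1]
width: 0.0168
```

```bash
python3 - <<'E'
from h import *
c=rep('w15.png')
E
```

```text
t 16.5833 tcp [0.5775 0.0639 0.0488] yaw -0.14 off mm [ 1.2 -0.3] F board [ -6.9 -11.1] 3.9 M [-3.66  2.97  0.37] w 0.017108937348710822
```

move_arm --steps '[[[0, 0, 0, -0.0007, 0, 0, -1], [0, 0, 0, 0, 0, 0, -1], [0, 0, 0, 0, 0.0005, 0, -1], [0, 0, 0, 0, 0, 0, -1], [0, 0, 0, 0, 0, 0, -1], [0, 0, 0, 0, 0, 0, -1], [0, 0, 0, 0, 0, 0, -1], [0, 0, 0, 0, 0, 0, -1]]]'

```text
t: 17.25
position: [0.5775, 0.0639, 0.0488]
orientation: [0.07, 0.998, -0.003, -0.005]
ft_force: [-11.1, -11.8, 7.0]
width: 0.0169
```

```bash
python3 - <<'E'
from h import *
c=rep('w16.png');c=rep('w17.png')
s=env.get_state();print(s['orientation'].round(4))
a=cv2.imread('pics/w17.png');cv2.imwrite('pics/w17z.png',cv2.resize(a[80:230,180:255],None,fx=6,fy=4,interpolation=cv2.INTER_CUBIC))
cv2.imwrite('pics/w17y.png',cv2.resize(a[230:310,330:470],None,fx=5,fy=5,interpolation=cv2.INTER_CUBIC))
E
```

```text
t 17.3 tcp [0.5775 0.0639 0.0488] yaw -0.1402 off mm [ 1.3 -0.4] F board [ -8.4 -12. ] 6.7 M [-3.92  3.77  0.32] w 0.016983870567354103
t 17.35 tcp [0.5775 0.0639 0.0488] yaw -0.1402 off mm [ 1.3 -0.4] F board [ -8.2 -12.6] 7.6 M [-3.91  3.76  0.33] w 0.016752250705251017
[ 0.07    0.9975 -0.0027 -0.0045]
```

View pics/w17z.png

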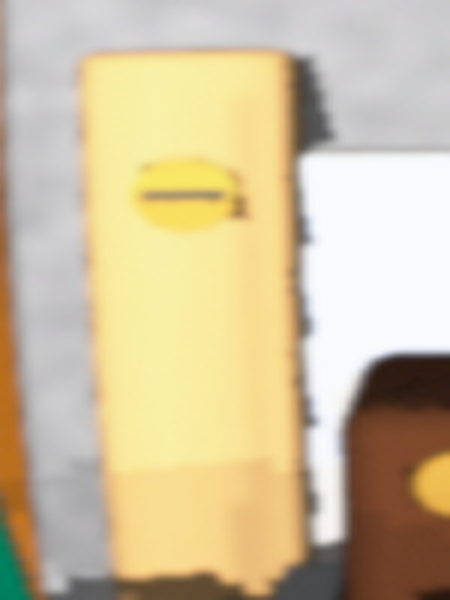

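View pics/w17y.png

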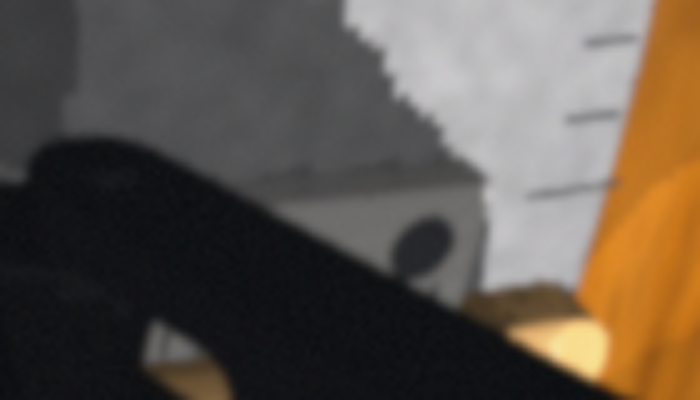

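move_arm --steps '[[[0, 0, 0, 0.002, 0, -0.0005, -1], [0, 0, 0, 0, 0.001, 0, -1], [0, 0, 0, 0, 0, 0, -1], [0, 0, 0, 0, 0, 0, -1], [0, 0, 0, 0, 0, 0, -1]]]'

```text
t: 17.77
position: [0.5772, 0.0642, 0.0492]
orientation: [0.07, 0.998, -0.003, -0.003]
ft_force: [-1.6, -19.0, -0.2]
width: 0.017
```

```bash
python3 - <<'E'
from h import *
c=rep('w18.png')
E
```

```text
t 17.8167 tcp [0.5773 0.0642 0.0492] yaw -0.1401 off mm [ 1.  -0.1] F board [  1.7 -17.9] 0.5 M [-7.16  0.75  0.25] w 0.0168597451947015
```

move_arm --steps '[[[0, 0, 0, 0, -0.001, 0.0004, -1], [0, 0, 0, -0.0015, 0, 0, -1], [0, 0, 0, -0.001, 0, 0, -1], [0, 0, 0, 0, 0, 0, -1], [0, 0, 0, 0, 0, 0, -1], [0, 0, 0, 0, 0, 0, -1], [0, 0, 0, 0, 0, 0, -1], [0, 0, 0, 0, 0, 0, -1], [0, 0, 0, 0, 0, 0, -1]]]'

```text
t: 18.57
position: [0.5775, 0.0638, 0.0487]
orientation: [0.07, 0.998, -0.003, -0.005]
ft_force: [-12.1, -9.6, 7.2]
width: 0.017
```

```bash
python3 - <<'E'
from h import *
c=rep('w19.png');c=rep('w20.png')
print(env.get_state()['orientation'].round(4))
a=cv2.imread('pics/w20.png');cv2.imwrite('pics/w20z.png',cv2.resize(a[60:384,150:470],None,fx=1.8,fy=1.8,interpolation=cv2.INTER_CUBIC))
shot('scene','s20.png');a=cv2.imread('pics/s20.png')
cv2.imwrite('pics/s20z.png',cv2.resize(a[190:330,170:300],None,fx=4,fy=4,interpolation=cv2.INTER_CUBIC))
E
```

```text
t 18.6167 tcp [0.5775 0.0638 0.0487] yaw -0.1404 off mm [ 1.3 -0.4] F board [-10.9 -10.9] 6.8 M [-3.47  4.31  0.28] w 0.016277928014322915
t 18.6667 tcp [0.5775 0.0639 0.0487] yaw -0.1403 off mm [ 1.3 -0.4] F board [ -9.5 -11.2] 7.1 M [-3.49  4.31  0.35] w 0.017092608264591552
[ 0.0701  0.9975 -0.0027 -0.0049]
```

View pics/w20z.png

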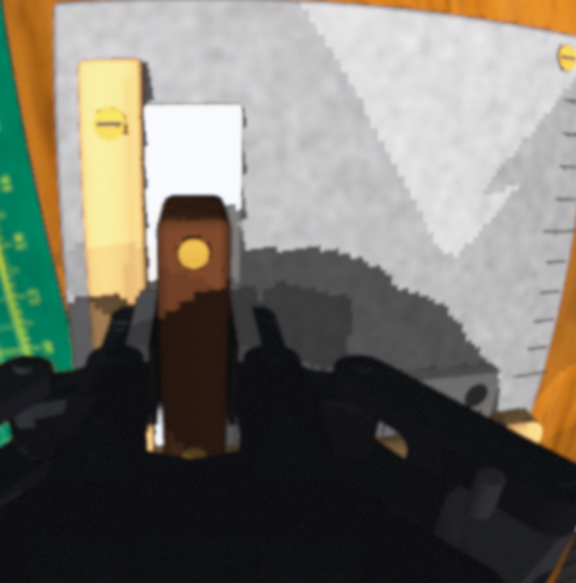

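View pics/s20z.png

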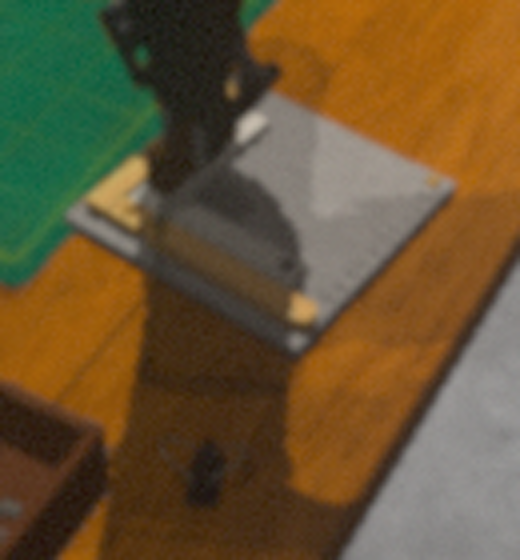

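The square's outer edge now meets the rear fence with no gap (column 145, rows 100-260). The bare leg end at (490,400) is against the swing fence, and the clip is undisturbed. Forces are about 10 N on each side, so I'm handing in.

```bash
python3 -c "
from h import *
print(env.close_job())
s=env.get_state();print(s['t'],s['position'],s['ft_force'],s['width'])"
```

```text
the job is handed in; nothing more can be done
None
the job is handed in; nothing more can be done
```

I picked up the square by its grip, laid it flat on the board and pressed it home into the corner. The bare leg pushed the swing fence outward. I handed the job in at about t = 18.8 s with the arm still gripping and pressing; no verdict came back.

**Correction on the way:** the square first stuck about 1.4 mm short of the rear fence, held by friction from too much downward force. I eased off, pushed each side separately until it met a hard stop, then pressed both together.

**Last checks:**
- **Pressing:** about 10 N towards the rear fence and 11 N towards the heel and swing fence, with about 7 N down. These are wrist readings, so the force on each fence was not measured separately.
- **Grip:** the fingers were stopped on the grip at 17 mm opening.
- **Tilt:** about 0.01 rad.
- **Yaw:** -0.140 rad, against -0.139 rad measured for the rear fence edge.
- **Gap:** the last wrist picture shows none at the rear fence.
- **Other things:** the clip is where it started. I saw no contact with the wax or jar, but I did not measure them again at the end.

**Disagreed or not measured:**
- My first camera estimate of the board differs by about 1.3 mm along x from where the square stopped, which is within the calibration tolerance.
- I judged the swing fence angle from the pictures and from the square's contact, not by measuring it directly.

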